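# Load the bottle box and crank the labeller through

## Robot

A 6-joint arm with a two-finger parallel gripper is mounted at the origin on the work surface. World frame = base frame: x ahead of the robot, y to its left, z up, the work surface at z = 0. Lengths are in mm, angles in rad, forces in N, time in s.
With the tool pointing down it reaches from about 375 to 825 mm from the base axis. Payload 5.5 kg.
Tool frame: the origin (TCP) lies midway between the tips of the shut fingers; the grasp point (between the pads) lies 19 mm behind it; z points along the fingers, x is the direction in which the jaws open and shut, and the axes are right-handed (so a half turn about z gives the same grasp; the last joint's range is limited). The gripper opens to 85 mm and grips with 20 to 120 N. Pads are 22 mm wide; open, the fingers measure 114 mm over their backs; the gripper's body (76 mm by 85 mm) begins 54 mm behind the grasp point. The pads swing forward as they close: fully open they stand 13 mm farther back than shut.
Start: joints at [-1.345, 0.314, -0.047, 1.21, 0, 1.571], TCP at [134.329, -584.765, 231.299] pointing down, gripper open.
Joint ranges: [-2.67, 2.67], [-0.69, 1.73], [-1.03, 1.25], [-2.08, 2.16], [-1.42, 1.45], [-3.14, 3.14]. Speed limits (rad/s): [2.39, 2.39, 3.01, 3.14, 3.14, 3.14].

## Interface

Orientations are given as a rotation vector (axis times angle).
In Python, from workcell import * gives the robot as it stands. Calls block until the motion is done:
- move_ptp(position, orientation): joint-space move of the TCP to a pose.
- move_linear(position, attitude=None, feed=150): straight line of the TCP; attitude=None keeps the orientation; feed is the mean speed in mm/s.
- movej(angles): joint-space move.
- gripper_to(opening): opening from 0.0 (shut) to 1.0 (fully open); the grip force is fixed at half the most; returns when the fingers have stopped.
- wait(seconds).
- inverse_kinematics(position, orientation): joint angles nearest the present ones, or None.
- sense(): the state.
- grab_frame(name): name is "scene" or "top" or "wrist"; returns a dict with "pixels" (400x640x3 uint8, red, green, blue), "K" (3x3 intrinsics, pixels), "D" ([k1, k2, p1, p2, k3] as OpenCV has them; the pictures are not rectified), "R" (3x3) and "t" (3): a world point X has camera coordinates R X + t. Camera axes: x right, y down, z forward; pixel columns grow to the right and rows downward; lengths in mm; the calibration is good to about 2 mm. A picture is of the moment at which its call begins. There is no depth.
A pose or a line that the arm cannot do raises MotionError and nothing moves.
- finish_job(): hands the job in, once; it reports no verdict.
The state is a dict: "clock": time; "qpos": joint angles; "qvel": joint speeds; "joint_torque": joint torques, N m; "tcp_pos": TCP position; "ee_rot": TCP orientation; "ft_force": force on the tool from outside, world axes, zero at the start; "moment": the same for the moment, N m; "opening": opening from 0.0 (shut) to 1.0 (fully open).
Only numpy, scipy, OpenCV 4.12 (cv2) and the standard library are available. Lean on these libraries where they do the work, as an engineer would, in place of code of your own. Each camera call takes 0.05 s, during which the arm holds its last target.

## Task

Slide the long wooden bottle box lengthways, lid up, under the low bridge of the labeller until it is fully home against the back stop. Then wind the crank clockwise (seen from the knob's end), about two turns until it comes up against its stop, slowly and steadily through the heavy point in each turn, never letting it run away or swing back. Leave the box home, let go of the crank, and leave everything else on the table where it is.

Things in the scene. Friction and masses are not known exactly. Their poses are not given: they have to be found in the camera images.
- giftbox_mid (a point): Centre (half-way up) of the loose light-wood bottle box, 190 mm long (its x), 60 mm wide (y), 56 mm high (z up, lid with a dark round thumb mark on top), 0.3 to 0.65 kg. It starts flat on the table to the left or right of the labeller; either end may lead.
- bed_home (a point): Fixed point on the labeller: where the box's centre is when the box is home. x is the sliding direction (into the machine, away from the robot), y to the left, z up. The bed under it is a flat plate 8 mm above the table (28 mm below this point) and 110 mm wide; its front edge is 130 mm before this point. The back stop is 95 mm beyond this point.
- bridge_mouth (a point): Middle of the opening under the bridge, at its front edge, 15 mm beyond bed_home; same axes. The opening is 70 mm wide, 64 mm high (box plus 8 mm) and 80 mm deep up to the back stop. The bridge plate above it is 8 mm thick, its top 80 mm above the table; the carriage on it starts 25 mm behind its front edge and stands up to 110 mm above the table.
- crank_axis (a point): Point on the axis of the labeller's crank, level with the middle of the knob. z is the crank axis, which leans 35 degrees (0.61 rad) from vertical, back towards the robot; x points to the knob and turns with the crank. The crank stands 230 mm to the right of the bed.
- lamp_edge (a point): Middle of the lower front edge of a fixed lamp bar (45 mm deep, 190 mm wide, 20 mm thick) that crosses above the crank, 54 mm farther from the robot than crank_axis and 114 mm higher. A gripper coming straight down on the knob at the far top of its circle hits it: come in along the sloping axis.
- knob_mid (a point): Middle of the crank's black plastic knob, a cylinder 30 mm across and 64 mm long standing along the crank axis, 60 mm from that axis; it spins freely on its pin, so that a hand holding it need not turn. The crank arm is 35 mm below this point (along the axis).
- crank (a joint): Crank angle (rad), grows clockwise seen from the knob's end. 0: knob at the top of its circle, farthest from the robot, steel lobe opposite hanging low; friction holds it at its start, within 0.35 of 0. The lobe is lifted over the top at 3.1 and 9.4 (10 N at the knob), then pulls on and runs away unless held. End stop at 12.05: stays when let go. Wind at 1 to 1.5 rad/s; over 5 is running away.
- carriage (a joint): Position (m) of the black label carriage on top of the bridge, driven by the crank, 0.01 m per rad: 0 at the parked end, 0.12 when it stands over the box.
- jar: Amber glass jar, 80 mm across, 100 mm high, on the other side of the labeller from the box, bystander to leave alone; origin at its underside.
- label_roll: Paper label roll lying flat, 84 mm across, 40 mm high, before the labeller, bystander to leave alone; origin at its underside.
- spanner: Steel spanner 160 mm long, at the back left, bystander to leave alone; origin at its underside.
- bottle_a: Amber bottle 72 mm across, 210 mm high, at the back right, bystander to leave alone; origin at its underside.
- bottle_b: Amber bottle 72 mm across, 210 mm high, at the back right, bystander to leave alone; origin at its underside.
- can: Aluminium can 60 mm across, 90 mm high, at the back left, bystander to leave alone; origin at its underside.
Not all that is in view belongs to the job. Of the things like the part that bears giftbox_mid, leave any that is green; of the rest the smaller one is meant.

How it is judged:
By the outcome, as a careful person would: the job done as asked, in the order asked, and still so for the second after the job is handed in, with the robot touching nothing.
It also fails if it takes over 72 s, if anything falls off the work surface, if the arm or the gripper's body presses on something with over 40 N, if the wrist force passes 120 N, or if a joint passes its speed limit or range.

## Working session

There is one attempt and no reset: what is moved stays moved. The work goes in short steps, each a Python script; the robot and the scene stay as the last script left them, time stands still between calls to the robot, and variables do not carry over. Pictures are saved under pics/ and viewed, and the job is handed in when it is done.

```bash
ls; mkdir -p pics; cat > h.py <<'E'
from workcell import *
import numpy as np, cv2
from scipy.spatial.transform import Rotation as Ro
def save(name,f=None,crop=None,scale=1):
    f=f or grab_frame(name.split('_')[0])
    im=cv2.cvtColor(f['pixels'],cv2.COLOR_RGB2BGR)
    if crop: im=im[crop[1]:crop[3],crop[0]:crop[2]]
    if scale!=1: im=cv2.resize(im,None,fx=scale,fy=scale,interpolation=cv2.INTER_CUBIC)
    cv2.imwrite(f'pics/{name}.png',im); return f
def ray(f,uv):
    p=cv2.undistortPoints(np.array(uv,float).reshape(-1,1,2),f['K'],np.array(f['D'],float)).reshape(-1,2)
    d=np.c_[p,np.ones(len(p))]@np.array(f['R']); c=-np.array(f['R']).T@np.array(f['t']); return c,d
def onz(f,uv,z):
    c,d=ray(f,uv); s=(z-c[2])/d[:,2]; return c+d*s[:,None]
def proj(f,X):
    X=np.array(X,float).reshape(-1,3)
    return cv2.projectPoints(X,cv2.Rodrigues(np.array(f['R'],float))[0],np.array(f['t'],float),np.array(f['K'],float),np.array(f['D'],float))[0].reshape(-1,2)
E
python3 - <<'E'
from h import *
import pickle
fs={}
for n in ['scene','top','wrist']:
    fs[n]=save(n+'_0'); f=fs[n]; print(n,np.round(-np.array(f['R']).T@f['t']),np.round(f['R'],2).tolist())
pickle.dump(fs,open('f0.pkl','wb'))
print(sense())
E
```

```text
pics
scene [1315.  456. 1233.] [[-0.51, 0.86, 0.01], [0.64, 0.38, -0.67], [-0.58, -0.33, -0.74]]
top [ 245.  -48. 1782.] [[-0.0, -1.0, 0.0], [-0.99, 0.0, -0.15], [0.15, -0.01, -0.99]]
wrist [ 209. -568.  373.] [[0.22, -0.97, -0.0], [-0.93, -0.21, 0.3], [-0.29, -0.06, -0.96]]
{'clock': 0.15, 'qpos': array([-1.34498057e+00,  3.14079983e-01, -4.78411146e-02,  1.21016860e+00,
       -2.27929468e-06,  1.57079076e+00]), 'qvel': array([ 0.00120402, -0.00201435,  0.00434322,  0.00146289,  0.00056146,
        0.0012869 ]), 'joint_torque': array([-2.49678233e-03, -5.40044868e+01,  3.40059757e+01,  1.32772070e-02,
       -3.00768562e-06,  1.69958315e-05]), 'tcp_pos': array([ 134.24462118, -584.35140736,  230.62640666]), 'ee_rot': array([-2.45695876e+00,  1.95650328e+00,  1.59109913e-03]), 'ft_force': array([-0.48204018,  0.2652597 , -0.25601943]), 'moment': array([ 0.02687744, -0.00146148, -0.03723211]), 'opening': 1.0014651249868378}
```

View pics/scene_0.png

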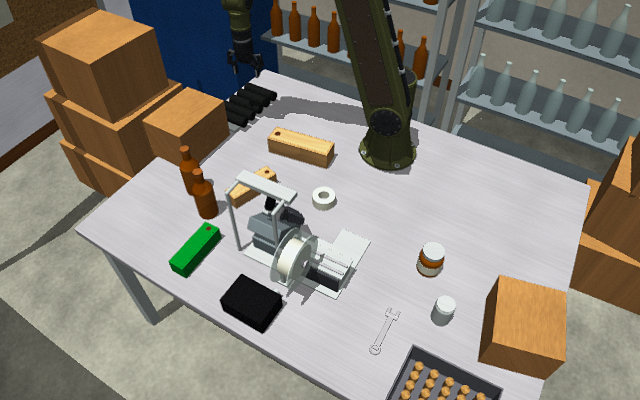

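View pics/top_0.png

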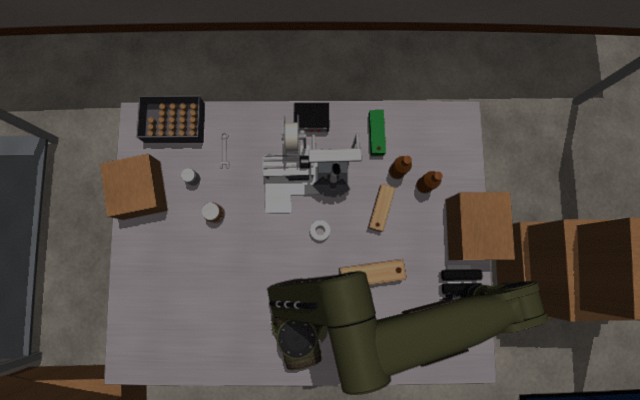

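View pics/wrist_0.png

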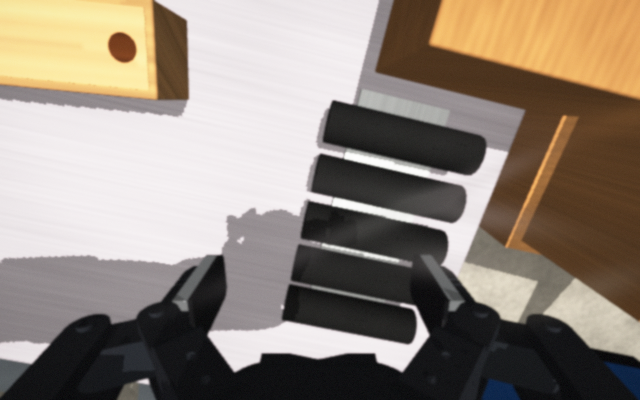

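Three boxes look alike in the top view: green at (377,132), excluded by colour; wood at (372,273), which looks larger; and wood at (382,208), which looks smaller and fits. I'll enlarge and measure to confirm.

```bash
python3 - <<'E'
from h import *
import pickle
fs=pickle.load(open('f0.pkl','rb'))
save('top_c',fs['top'],(250,90,450,290),4) 
im=cv2.imread('pics/top_c.png');cv2.imwrite('pics/top_c.png',im[:600])
save('scene_c',fs['scene'],(200,120,400,320),3)
f=fs['top']; hsv=cv2.cvtColor(f['pixels'],cv2.COLOR_RGB2HSV)
m=cv2.inRange(hsv,(10,60,90),(25,255,255)); 
n,l,s,c=cv2.connectedComponentsWithStats(m)
for i in range(1,n):
    if s[i,4]>150:
        cs,_=cv2.findContours((l==i).astype(np.uint8),cv2.RETR_EXTERNAL,2)
        r=cv2.minAreaRect(cs[0]);print(s[i],np.round(c[i]),r, np.round(onz(f,cv2.boxPoints(r),56)).tolist())
E
```

```text
[ 100  154   56   63 2712] [127. 185.] ((127.05231475830078, 184.83631896972656), (55.72977066040039, 50.87702560424805), 81.15818786621094) [[665.0, 854.0, 56.0], [697.0, 640.0, 56.0], [463.0, 591.0, 56.0], [431.0, 801.0, 56.0]]
[370 184  25  47 656] [382. 207.] ((381.8867492675781, 206.89622497558594), (14.56021785736084, 45.741065979003906), 15.945395469665527) [[385.0, -280.0, 56.0], [567.0, -336.0, 56.0], [550.0, -394.0, 56.0], [368.0, -337.0, 56.0]]
[ 460  192   55   68 3464] [486. 225.] ((486.607666015625, 225.43844604492188), (69.72581481933594, 51.30976867675781), 86.8201675415039) [[528.0, -660.0, 56.0], [539.0, -879.0, 56.0], [250.0, -875.0, 56.0], [241.0, -661.0, 56.0]]
[630 217  10 103 770] [636. 263.] ((634.5, 268.0), (102.0, 9.0), 90.0) [[419.0, -1397.0, 56.0], [419.0, -1438.0, 56.0], [-4.0, -1394.0, 56.0], [-2.0, -1354.0, 56.0]]
[564 219  50 103 861] [573. 255.] ((572.04931640625, 262.10321044921875), (45.350345611572266, 109.9214859008789), 21.113500595092773) [[63.0, -934.0, 56.0], [481.0, -1137.0, 56.0], [411.0, -1319.0, 56.0], [-6.0, -1108.0, 56.0]]
[520 221  30  60 221] [526. 235.] ((534.5, 250.5), (59.0, 29.0), 90.0) [[405.0, -911.0, 56.0], [405.0, -1035.0, 56.0], [163.0, -1016.0, 56.0], [165.0, -894.0, 56.0]]
[340 259  67  26 937] [380. 271.] ((372.92529296875, 273.4585876464844), (21.178800582885742, 64.28790283203125), 82.14668273925781) [[222.0, -160.0, 56.0], [256.0, -418.0, 56.0], [172.0, -427.0, 56.0], [139.0, -170.0, 56.0]]
[ 37 379  84  17 691] [ 89. 385.] ((79.46856689453125, 381.99493408203125), (84.1702651977539, 13.725834846496582), 9.162346839904785) [[-234.0, 1051.0, 56.0], [-181.0, 1045.0, 56.0], [-225.0, 701.0, 56.0], [-277.0, 708.0, 56.0]]
```

View pics/top_c.png

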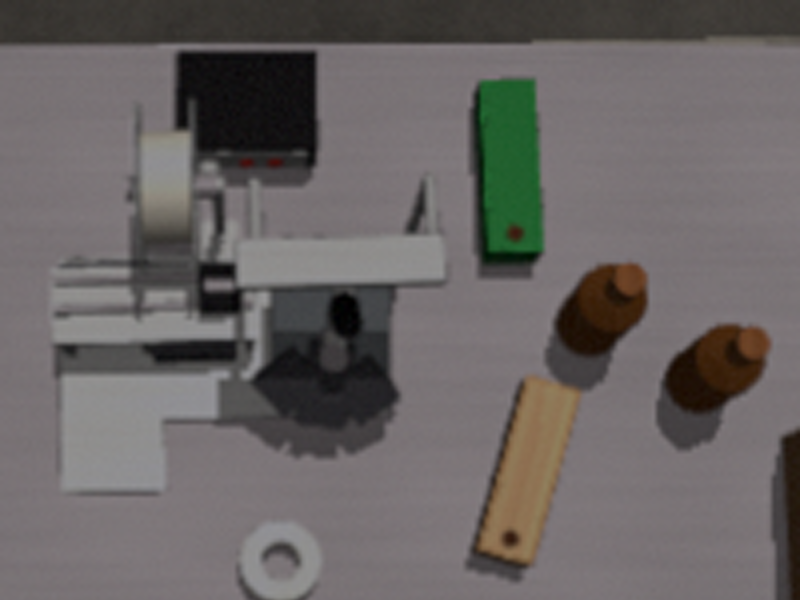

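View pics/scene_c.png

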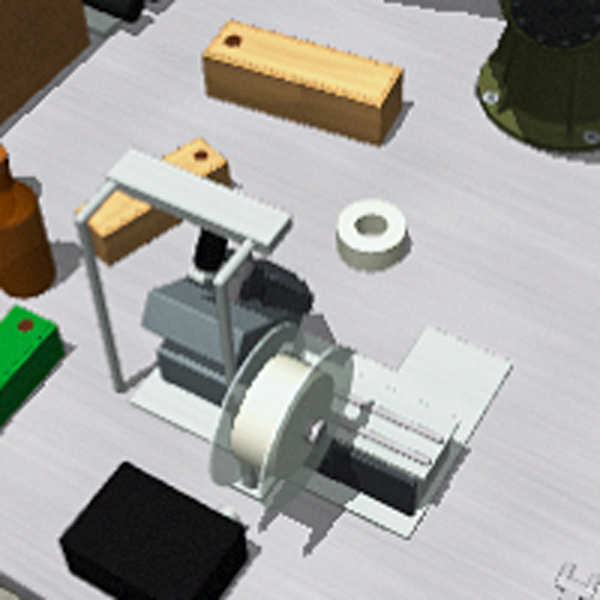

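The box at (382,208) measures 190×60 mm at z=56, against about 260×84 for the one at (372,273), so it is the target. In the scene crop the bed plate is at (470,360) and the crank knob at (207,250) under the lamp bar. Next, rough machine positions.

```bash
python3 - <<'E'
from h import *
import pickle
fs=pickle.load(open('f0.pkl','rb'))
f=fs['top'];g=fs['scene']
def T(x,y): return (250+x/4,90+y/4)
def S(x,y): return (200+x/3,120+y/3)
print('bed front corners top',onz(f,[T(60,492),T(165,492)],8).round().tolist())
print('bed front corners scene L,R',onz(g,[S(512,365),S(430,328)],8).round().tolist())
def tri(a,b):
    c1,d1=ray(f,a);c2,d2=ray(g,b);d1=d1[0];d2=d2[0]
    A=np.c_[d1,-d2];s=np.linalg.lstsq(A,c2-c1,rcond=None)[0]
    p=c1+d1*s[0];q=c2+d2*s[1];return ((p+q)/2).round(),np.linalg.norm(p-q).round(1)
print('lamp front L,R',tri(T(240,287),S(268,248)),tri(T(445,284),S(105,175)))
print('knob',tri(T(345,313),S(208,245)))
print('roll',onz(f,[T(280,560)],40))
print('bridge front plate',onz(f,[T(52,345),T(240,340)],80).round().tolist())
for p in [(480,0,420),(420,-60,420),(450,-100,450)]:
  for yaw in (0,np.pi/2,-np.pi/2):
    R=(Ro.from_euler('z',yaw)*Ro.from_euler('x',np.pi)).as_rotvec()
    print(p,yaw,inverse_kinematics(p,R))
R=Ro.from_rotvec(sense()['ee_rot']).as_matrix();print(R.round(2), np.array(fs['wrist']['R'])@R)
E
```

```text
bed front corners top [[449.0, 148.0, 8.0], [448.0, 38.0, 8.0]]
bed front corners scene L,R [[455.0, 147.0, 8.0], [456.0, 41.0, 8.0]]
lamp front L,R (array([616., -51., 250.]), np.float64(19.3)) (array([ 620., -243.,  254.]), np.float64(26.7))
knob (array([ 602., -146.,  186.]), np.float64(6.8))
roll [[374.12539214 -81.94611598  40.        ]]
bridge front plate [[592.0, 150.0, 80.0], [596.0, -42.0, 80.0]]
(480, 0, 420) 0 [0.         0.07694906 0.08704011 1.58088738 0.         1.57079633]
(480, 0, 420) 1.5707963267948966 [0.         0.07694906 0.08704011 1.58088738 0.         0.        ]
(480, 0, 420) -1.5707963267948966 [ 0.          0.07694906  0.08704011  1.58088738  0.         -3.14159265]
(420, -60, 420) 0 [-0.14189705 -0.03046023 -0.02332641  1.57793014  0.          1.42889927]
(420, -60, 420) 1.5707963267948966 [-0.14189705 -0.03046023 -0.02332641  1.57793014  0.         -0.14189705]
(420, -60, 420) -1.5707963267948966 [-0.14189705 -0.03046023 -0.02332641  1.57793014  0.          2.9996956 ]
(450, -100, 450) 0 [-0.21866895  0.05259487  0.12947017  1.64767163  0.          1.35212738]
(450, -100, 450) 1.5707963267948966 [-0.21866895  0.05259487  0.12947017  1.64767163  0.         -0.21866895]
(450, -100, 450) -1.5707963267948966 [-0.21866895  0.05259487  0.12947017  1.64767163  0.          2.92292371]
[[ 0.22 -0.97 -0.  ]
 [-0.97 -0.22  0.  ]
 [-0.    0.   -1.  ]] [[ 9.99999841e-01 -3.27100162e-04  4.58392835e-04]
 [ 4.47846112e-04  9.55430699e-01 -2.95215139e-01]
 [-3.41397668e-04  2.95215297e-01  9.55430694e-01]]
```

```bash
cat >> h.py <<'E'
def down(yaw): # yaw = box heading; tool x (jaws) at yaw+90deg, camera behind
    return (Ro.from_euler('z',yaw+np.pi/2)*Ro.from_euler('x',np.pi)).as_rotvec()
E
python3 - <<'E'
from h import *
import pickle
fs=[]
for i,p in enumerate([(420,-150,400),(420,60,400)]):
    move_ptp(p,down(0)); fs.append(save(f'wrist_b{i}'))
pickle.dump(fs,open('f1.pkl','wb'))
print(fs[0]['K'],sense()['clock'],sense()['tcp_pos'])
E
```

```text
[[317.25749465   0.         317.97405104]
 [  0.         317.25749465 198.28778766]
 [  0.           0.           1.        ]] 3.075 [420.27746687  58.92078054 399.9437134 ]
```

View pics/wrist_b0.png

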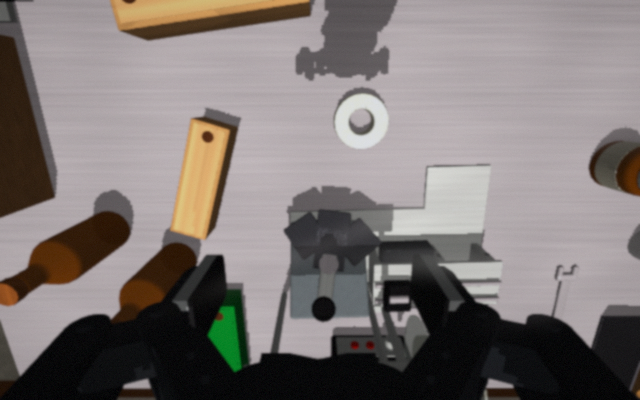

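View pics/wrist_b1.png

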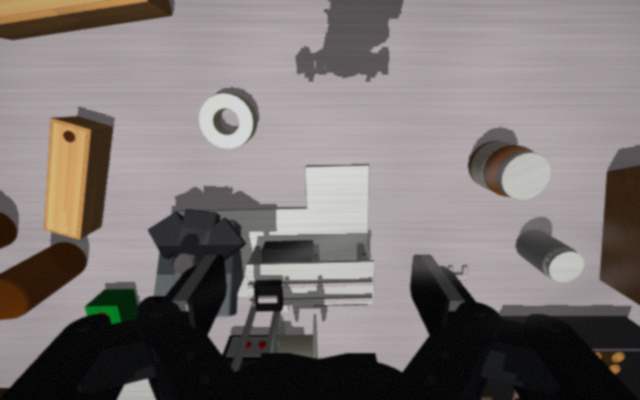

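```bash
python3 - <<'E'
from h import *
import pickle
fs=pickle.load(open('f1.pkl','rb'))
save('wrist_b1c',fs[1],(220,150,400,320),4.4)
save('wrist_b0c',fs[0],(270,150,510,330),3.3)
f=fs[1]
X=[]
print(proj(f,[[451,149,8],[451,39,8],[596,94+35,72],[596,94-35,72],[596,94+35,8],[596,94-35,8],[581,94,36]]).round())
E
```

```text
[[371. 165.]
 [306. 165.]
 [360. 259.]
 [318. 259.]
 [356. 242.]
 [318. 242.]
 [338. 241.]]
```

View pics/wrist_b1c.png

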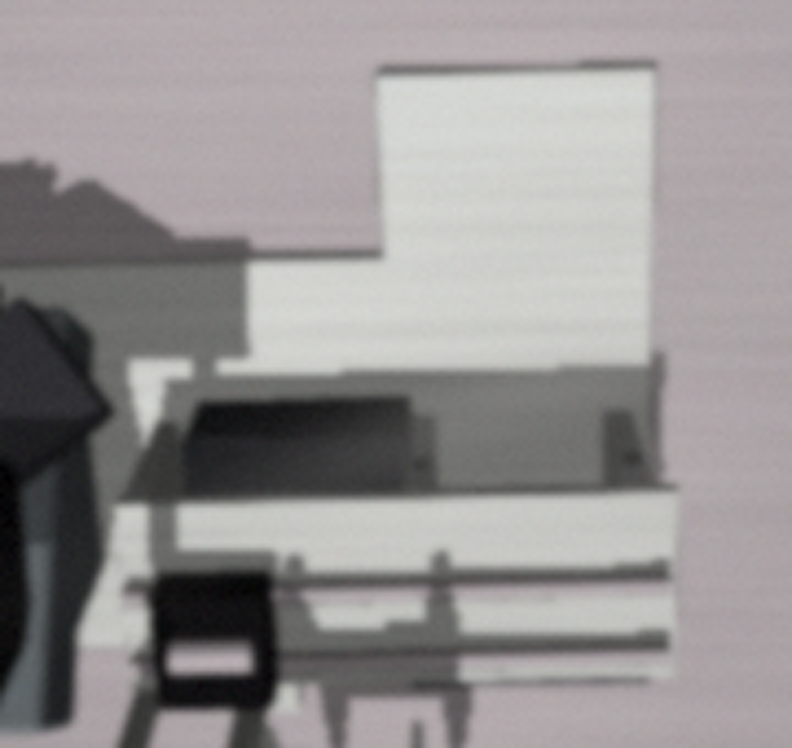

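View pics/wrist_b0c.png

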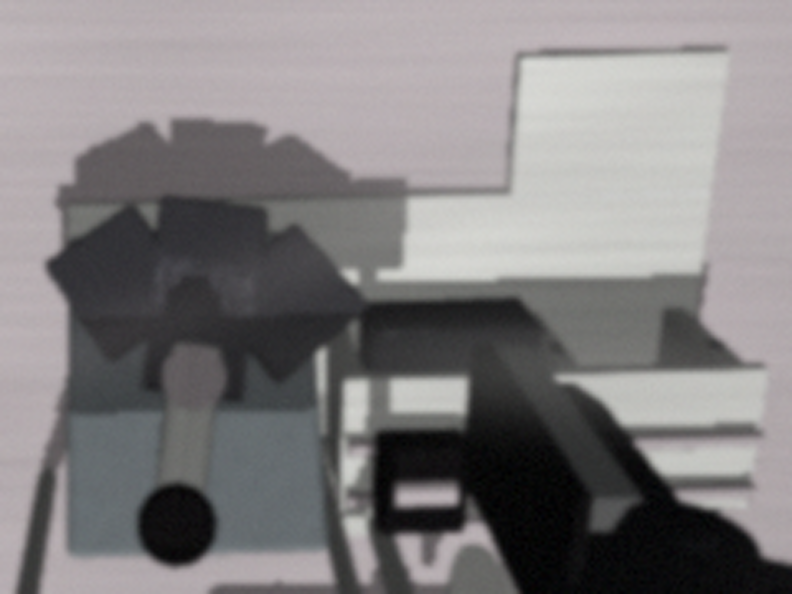

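```bash
python3 - <<'E'
from h import *
import pickle
fs=pickle.load(open('f1.pkl','rb'))
A=lambda x,y:(220+x/4.4,150+y/4.4)
B=lambda x,y:(270+x/3.3,150+y/3.3)
f,g=fs[1],fs[0]
print('bed b1 R,L,rightinner,leftlower',onz(f,[A(380,69),A(655,64),A(384,252),A(649,365)],8).round(1).tolist())
print('bed b0',onz(g,[B(517,51),B(727,46),B(509,190),B(704,272)],8).round(1).tolist())
print('post inner at bed b1',onz(f,[A(437,415),A(604,412)],8).round(1).tolist())
print('bridge front top edge b1',onz(f,[A(115,495),A(677,488)],80).round(1).tolist())
print('bridge front lower opening edge',onz(f,[A(435,490),A(655,488)],72).round(1).tolist())
# knob top from b0: direct, and scene/top
fs0=pickle.load(open('f0.pkl','rb'))
c,d=ray(g,[B(177,523)]);print('knob ray',c.round(1),d)
# predicted crank model
H=np.array([581,94,36]);
lamp=np.array([618,-146,250])
E
```

```text
bed b1 R,L,rightinner,leftlower [[452.8, 39.0, 8.0], [450.8, 145.7, 8.0], [527.8, 39.8, 8.0], [577.3, 149.3, 8.0]]
bed b0 [[452.0, 35.1, 8.0], [449.5, 143.4, 8.0], [528.1, 38.4, 8.0], [576.1, 150.9, 8.0]]
post inner at bed b1 [[600.1, 61.3, 8.0], [598.7, 131.4, 8.0]]
bridge front top edge b1 [[598.3, -58.1, 80.0], [595.3, 149.7, 80.0]]
bridge front lower opening edge [[600.5, 60.4, 72.0], [599.7, 143.0, 72.0]]
knob ray [ 345.1 -150.7  542.3] [[ 0.62763376  0.01756497 -0.85249539]]
```

```bash
python3 - <<'E'
from h import *
import pickle
fs=pickle.load(open('f1.pkl','rb'))
for g in fs[:1]:
    hsv=cv2.cvtColor(g['pixels'],cv2.COLOR_RGB2HSV)
    m=cv2.inRange(hsv,(8,50,165),(30,255,255));m[:100]=0;m[:,260:]=0
    n,l,s,c=cv2.connectedComponentsWithStats(m)
    i=1+np.argmax(s[1:,4]);print(s[i])
    cs,_=cv2.findContours((l==i).astype(np.uint8),cv2.RETR_EXTERNAL,2)
    P=onz(g,cs[0].reshape(-1,2),56)[:,:2].astype(np.float32)
    r=cv2.minAreaRect(P);print(r)
# hover
yaw=-0.30;h=np.array([np.cos(yaw),np.sin(yaw)]);p=np.array([467.5,-337])-45*h
move_ptp([p[0],p[1],230],down(yaw)); f=save('wrist_h');pickle.dump(f,open('f2.pkl','wb'));print(sense()['clock'])
m=cv2.inRange(cv2.cvtColor(f['pixels'],cv2.COLOR_RGB2HSV),(8,50,165),(30,255,255))
cv2.imwrite('pics/m_h.png',m)
E
```

```text
[ 170  118   59  122 4261]
((469.33221435546875, -340.59466552734375), (59.99793243408203, 189.3914337158203), 72.71473693847656)
4.675
```

View pics/wrist_h.png

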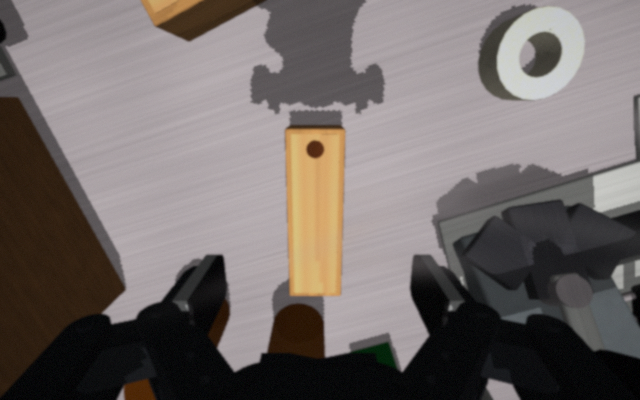

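```bash
python3 - <<'E'
from h import *
import pickle
f=pickle.load(open('f2.pkl','rb'))
m=cv2.inRange(cv2.cvtColor(f['pixels'],cv2.COLOR_RGB2HSV),(8,50,150),(30,255,255));m[:110]=0;m[:,:270]=0;m[:,370:]=0;m[297:]=0
cs,_=cv2.findContours(m,cv2.RETR_EXTERNAL,2);c=max(cs,key=cv2.contourArea)
r=cv2.minAreaRect(onz(f,c.reshape(-1,2),56)[:,:2].astype(np.float32));print(r)
yaw=np.deg2rad(r[2]-90) if r[2]>45 else np.deg2rad(r[2]); print(yaw)
if not(abs(yaw+.3)<.03 and abs(max(r[1])-190)<8 and abs(min(r[1])-60)<5): raise SystemExit('check')
h=np.array([np.cos(yaw),np.sin(yaw)]);p=np.array(r[0])-10*h
move_ptp([*p,120],down(yaw)); move_linear([*p,12],feed=120)
gripper_to(0.0); s=sense();print(s['opening'],s['ft_force'],s['clock'])
move_linear([*p,40],feed=80);s=sense();print(s['opening'],s['ft_force'],s['clock'])
save('wrist_g')
E
```

```text
((469.23577880859375, -340.4884948730469), (60.498287200927734, 189.5855712890625), 72.71597290039062)
-0.30166318089210953
0.7004878764109329 [-1.55386057 -0.10028038  5.89336229] 6.625
0.6941345472009692 [ 0.03278736  0.42600153 -5.31282439] 7.125
```

View pics/wrist_g.png

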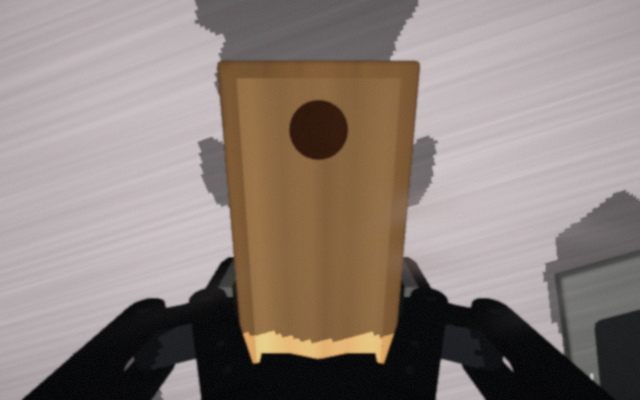

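The box is gripped squarely, centred between the fingers with the thumb mark at (318,130). It weighs 5.3 N. Carrying it round behind the label roll to the bed.

```bash
python3 - <<'E'
from h import *
yaw=-0.3017; s=sense();p=s['tcp_pos']
move_linear([p[0],p[1],150],feed=200)
move_linear([385,-200,150],attitude=down(-0.15),feed=250)
move_linear([385,40,150],attitude=down(0.02),feed=250)
bh=np.array([581.5,95]);h=np.array([np.cos(.02),np.sin(.02)]);c=bh-95*h-10*h
move_linear([*c,110],attitude=down(.02),feed=200)
f=save('wrist_p'); save('top_p',None,(230,80,390,240),3.7)
g=save('scene_p',None,(250,170,400,290),5)
print(sense()['clock'],sense()['tcp_pos'])
E
```

```text
10.625 [475.65337583  92.17857373 110.39865713]
```

View pics/wrist_p.png

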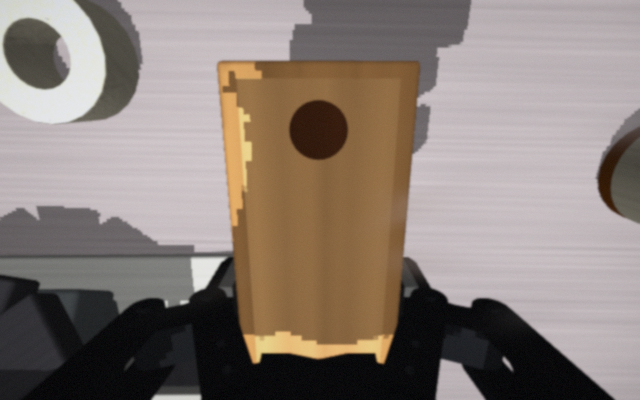

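View pics/scene_p.png

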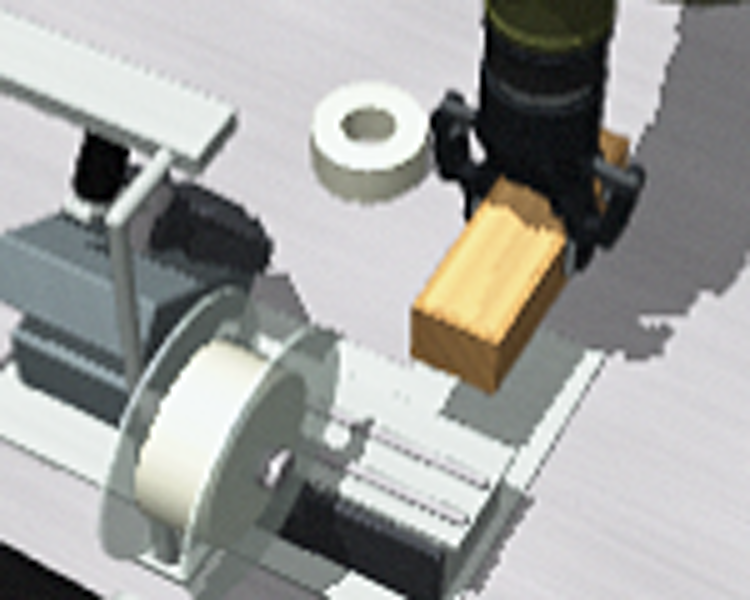

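```bash
python3 - <<'E'
from h import *
import pickle
p=sense()['tcp_pos'];h=np.array([np.cos(.02),np.sin(.02)])
move_linear([p[0],p[1],35],feed=150)
for z in (28,24,21.5,20.5):
    move_linear([p[0],p[1],z],feed=40); F=sense()['ft_force'];print(z,F.round(1))
    if F[2]>-1: break
gripper_to(1.0)
q=p[:2]-50*h
move_linear([*q,24],feed=150)
f=save('wrist_q');t=save('top_q');g=save('scene_q',None,(250,170,400,290),5);pickle.dump((f,t,g),open('f3.pkl','wb'))
save('top_q',t,(230,80,390,240),3.7)
print(sense()['clock'],sense()['tcp_pos'])
E
```

```text
28 [ 0.8 -0.1 -5.2]
24 [-0.2 -0.8 -6.6]
21.5 [ 0.3  0.1 -5. ]
20.5 [-2.7 -1.1  1.8]
13.3667 [427.24984437  91.40680988  24.28394782]
```

View pics/wrist_q.png

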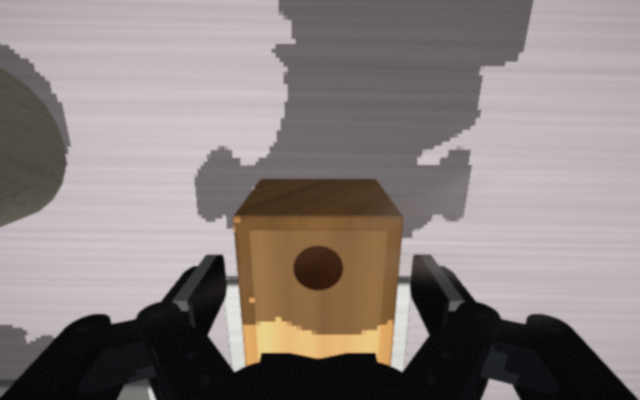

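View pics/scene_q.png

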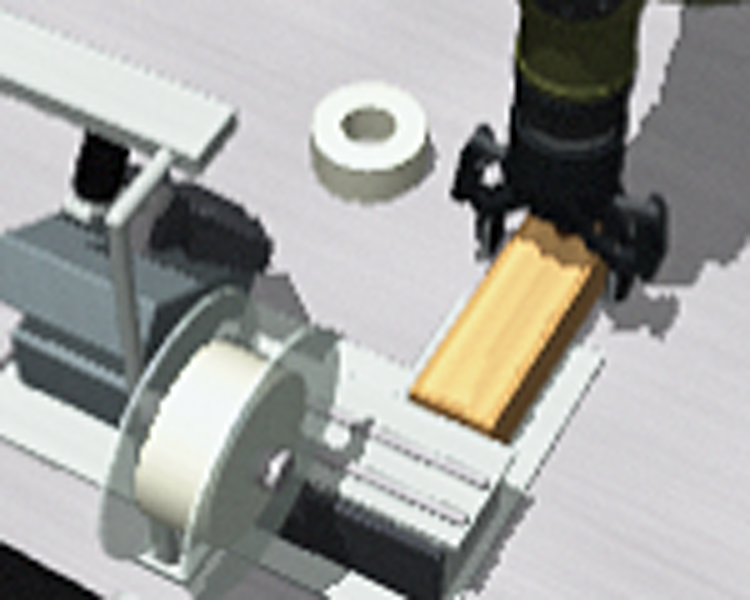

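View pics/top_q.png

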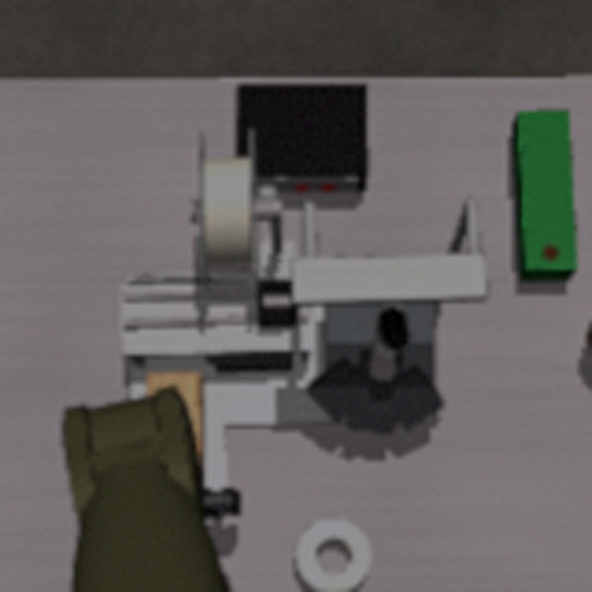

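The box lies flat on the bed and centred: bed edges at columns 225 and 412, box edges at 236 and 402, both symmetric about 319. Gripping near its rear and sliding it in with force checks.

```bash
python3 - <<'E'
from h import *
p=sense()['tcp_pos'];h=np.array([np.cos(.02),np.sin(.02)])
move_linear([p[0],p[1],21.5],feed=60)
gripper_to(0.0);p=np.array(sense()['tcp_pos']);print(sense()['opening'],sense()['ft_force'].round(1))
z=21
def go(d,feed):
    move_linear([*(p[:2]+d*h),z],feed=feed);s=sense();F=s['ft_force'];print(d,F.round(1),s['tcp_pos'].round(1));return F
F0=go(1,20)
for d in (10,20,30,40,50,60,70,80): 
    F=go(d,80)
    if F@np.r_[h,0]<-18 or abs(F[1])>15 or abs(F[2])>25: print('stop');break
else:
    d=80
    while d<108:
        d+=2;F=go(d,25)
        if F[0]<-14: break
print(sense()['clock'])
save('scene_r',None,(250,170,400,290),5)
E
```

```text
0.6995560929129021 [ 0.5 -1.1  3.4]
1 [-7.3 -1.6 14.2] [427.2  91.3  21.6]
10 [-7.9  0.  15. ] [435.5  91.6  21.4]
20 [-6.6 -0.9 13.9] [445.7  91.7  21.4]
30 [-6.4 -0.4 14.1] [455.5  91.9  21.4]
40 [-7.1 -0.4 14.6] [465.6  92.   21.4]
50 [-6.1 -0.3 13.6] [475.7  92.3  21.4]
60 [-6.1 -0.7 13.1] [485.7  92.5  21.4]
70 [-6.3 -0.1 13.7] [495.8  92.7  21.4]
80 [-5.5 -0.2 12.3] [505.8  92.9  21.4]
82 [-12.4   0.2  19.9] [505.8  92.9  21.4]
84 [-13.3  -0.8  21.3] [507.5  92.9  21.4]
86 [-12.2  -0.4  20.6] [509.5  92.9  21.4]
88 [-12.9  -0.6  20.5] [511.5  93.   21.4]
90 [-11.9  -1.5  19.6] [513.5  93.   21.4]
92 [-13.2  -0.7  19.9] [515.5  93.   21.4]
94 [-12.4  -0.4  19.8] [517.6  93.1  21.4]
96 [-12.8   0.   19.4] [519.6  93.1  21.4]
98 [-11.9  -1.   18.5] [521.6  93.2  21.4]
100 [-12.7  -1.2  19.9] [523.6  93.2  21.4]
102 [-15.   -1.2  22.3] [524.8  93.2  21.4]
19.1583
```

View pics/scene_r.png

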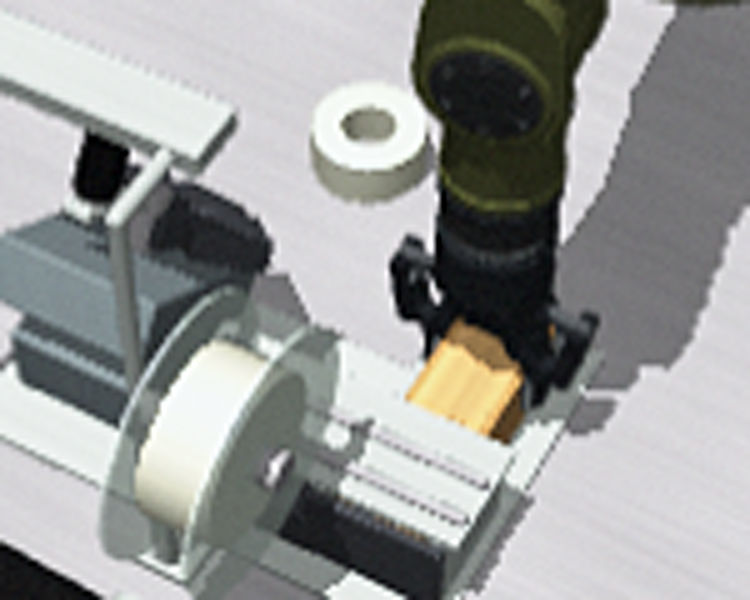

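```bash
python3 - <<'E'
from h import *
s=sense();p=np.array(s['tcp_pos']);h=np.array([np.cos(.02),np.sin(.02)])
# command relative to last commanded target (p + servo lag ~3.4)
for d in (4,6,8,10):
    move_linear([*(p[:2]+d*h),21.3],feed=25);s=sense();print(d,s['ft_force'].round(1),s['tcp_pos'].round(1))
    if s['ft_force'][0]<-28: break
gripper_to(1.0);s=sense();print(s['ft_force'].round(1),s['tcp_pos'].round(1),s['clock'])
save('wrist_s')
E
```

```text
4 [-12.    0.3  17.4] [524.9  93.2  21.5]
6 [-19.3  -0.3  24.6] [524.8  93.2  21.4]
8 [-27.9   0.6  31. ] [524.7  93.2  21.4]
10 [-31.5  -1.   37.2] [524.7  93.3  21.3]
[-0.   0.7  0. ] [535.4  93.5  21.3] 20.5917
```

View pics/wrist_s.png

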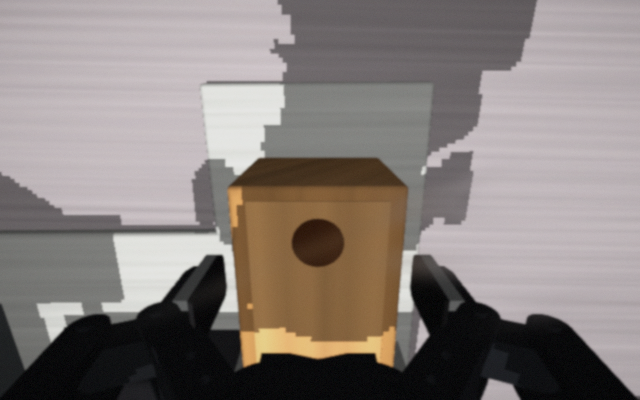

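```bash
python3 - <<'E'
from h import *
f=grab_frame('wrist')
print('bed front',onz(f,[(203,83),(432,83)],8).round(1).tolist(),'box rear top',onz(f,[(230,187),(406,187)],64).round(1).tolist(),'bottom',onz(f,[(259,158),(380,158)],8).round(1).tolist())
E
```

```text
bed front [[454.1, 38.4, 8.0], [451.9, 144.1, 8.0]] box rear top [[488.1, 63.5, 64.0], [486.9, 120.8, 64.0]] bottom [[488.4, 63.0, 8.0], [487.2, 122.8, 8.0]]
```

Rear face is 34.7 mm beyond the bed's front edge, against 35 expected, and there was a hard stop at over 30 N, so the box is home. Next I back off and look at the crank along its axis.

```bash
cat >> h.py <<'E'
YAW=0.02
Rz=Ro.from_euler('z',YAW)
A35=np.deg2rad(35)
AX=Rz.apply([-np.sin(A35),0,np.cos(A35)]); E1=Rz.apply([np.cos(A35),0,np.sin(A35)]); E2=Rz.apply([0,-1,0])
def tilt(deg):
    a=np.deg2rad(deg); z=np.array([np.sin(a),0,-np.cos(a)]);x=np.array([0,1.,0]);y=np.cross(z,x)
    return (Rz*Ro.from_matrix(np.c_[x,y,z]))
E
python3 - <<'E'
from h import *
import pickle
C=np.array([568,-136,136.])
for dg in (35,40,45):
    bad=[]
    q=[]
    for th in np.linspace(0,2*np.pi,13):
        for off in (0,120):
            k=C+60*(np.cos(th)*E1+np.sin(th)*E2)
            r=tilt(dg);p=k+r.apply([0,0,1])*(11-off)
            s=inverse_kinematics(p,r.as_rotvec())
            if s is None: bad.append((round(th,2),off))
            else: q.append(s)
    q=np.array(q);print(dg,bad,q.min(0).round(2),q.max(0).round(2))
p=sense()['tcp_pos']
move_linear([p[0],p[1],150],feed=200)
move_linear([420,p[1]-20,220],feed=300)
fs=[]
r=tilt(40)
k=C-E1*0
move_ptp(C+AX*200+E1*10,r.as_rotvec());fs.append(save('wrist_k0'))
move_ptp(C+AX*190+E2*90+E1*10,r.as_rotvec());fs.append(save('wrist_k1'))
fs.append(save('scene_k'))
pickle.dump(fs,open('f4.pkl','wb'));print(sense()['clock'])
E
```

```text
35 [(np.float64(3.67), 0)] [-0.58 -0.35 -1.02  0.    0.13 -0.52] [-0.2   0.06 -0.71  0.48  0.33 -0.19]
40 [(np.float64(2.62), 0), (np.float64(3.14), 0), (np.float64(3.14), 120), (np.float64(3.67), 0), (np.float64(3.67), 120), (np.float64(4.19), 0), (np.float64(4.19), 120)] [-0.64 -0.38 -1.02 -0.08  0.15 -0.53] [-0.22  0.04 -0.82  0.35  0.4  -0.18]
45 [(np.float64(2.09), 0), (np.float64(2.09), 120), (np.float64(2.62), 0), (np.float64(2.62), 120), (np.float64(3.14), 0), (np.float64(3.14), 120), (np.float64(3.67), 0), (np.float64(3.67), 120), (np.float64(4.19), 0), (np.float64(4.19), 120), (np.float64(4.71), 0), (np.float64(4.71), 120), (np.float64(5.24), 0), (np.float64(5.24), 120)] [-0.66 -0.33 -1.   -0.17  0.21 -0.52] [-0.28  0.04 -0.92  0.2   0.46 -0.21]
23.5917
```

View pics/wrist_k0.png

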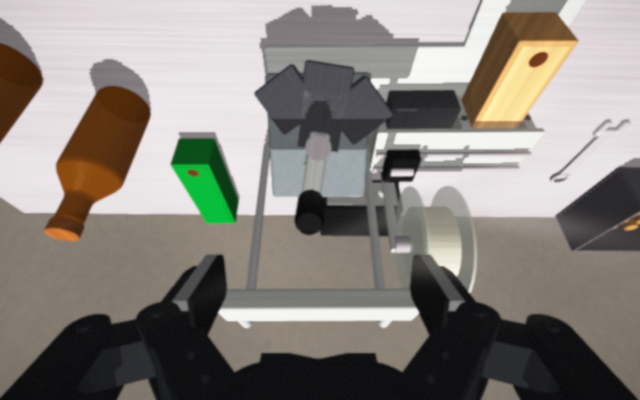

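View pics/wrist_k1.png

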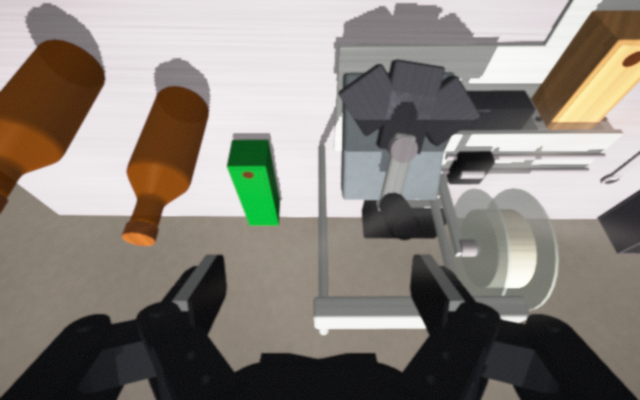

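View pics/scene_k.png

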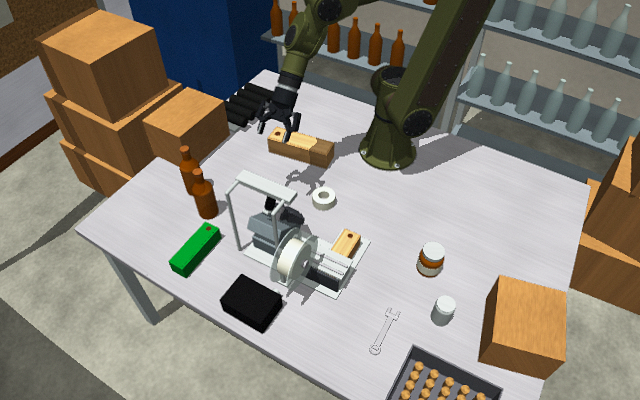

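```bash
python3 - <<'E'
from h import *
import pickle
fs=pickle.load(open('f4.pkl','rb'))
save('k0c',fs[0],(210,90,450,330),3.2); im=cv2.imread('pics/k0c.png');cv2.imwrite('pics/k0c.png',im[:600])
save('k1c',fs[1],(300,90,540,330),3.2); im=cv2.imread('pics/k1c.png');cv2.imwrite('pics/k1c.png',im[:600])
im=np.hstack([cv2.imread('pics/k0c.png')]);
E
```

```text
(no output)
```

View pics/k0c.png

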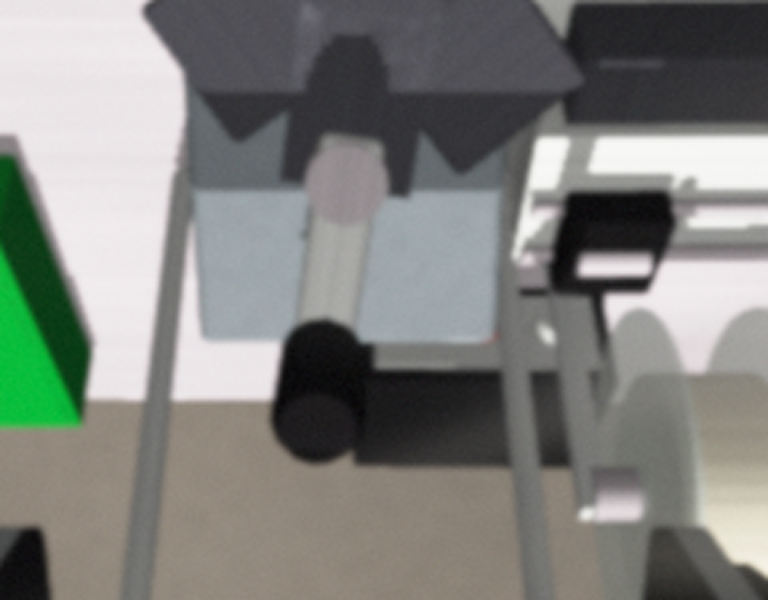

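View pics/k1c.png

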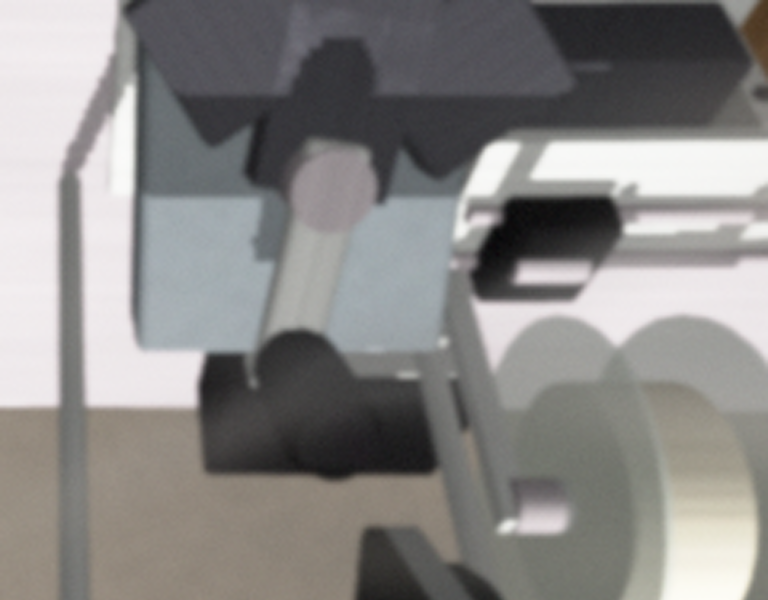

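```bash
cat >> h.py <<'E'
def tri(obs):
    A=np.zeros((3,3));b=np.zeros(3);L=[]
    for f,uv in obs:
        c,d=ray(f,[uv]);d=d[0]/np.linalg.norm(d[0]);P=np.eye(3)-np.outer(d,d);A+=P;b+=P@c;L.append((c,P))
    X=np.linalg.solve(A,b);return X.round(1),[round(float(np.linalg.norm(P@(X-c))),1) for c,P in L]
E
python3 - <<'E'
from h import *
import pickle
k0,k1,sc=pickle.load(open('f4.pkl','rb'));b0,b1=pickle.load(open('f1.pkl','rb'))
a=lambda x,y:(210+x/3.2,90+y/3.2)
b=lambda x,y:(300+x/3.2,90+y/3.2)
B=lambda x,y:(270+x/3.3,150+y/3.3)
for f in (k0,k1,b0):print((-np.array(f['R']).T@f['t']).round())
cap=tri([(k0,a(319,426)),(k1,b(337,440)),(b0,B(177,523))]);print('cap',cap)
print(tri([(k0,a(319,426)),(b0,B(177,523))]),tri([(k0,a(319,426)),(k1,b(337,440))]))
hub=tri([(k0,a(347,185)),(k1,b(333,191)),(b0,B(193,375))]);print('hub',hub)
print('lampR',tri([(k0,(222,290)),(k1,(317,299))]),'lampL',tri([(k0,(418,290)),(k1,(527,297))]))
km=cap[0]-32*AX;v=cap[0]-hub[0];print('knob mid',km,'v comps E1,E2,AX',v@E1,v@E2,v@AX)
E
```

```text
[ 313. -141.  366.]
[ 321. -231.  357.]
[ 345. -151.  542.]
cap (array([ 583. , -143.8,  219.3]), [0.4, 0.2, 0.2])
(array([ 582.6, -143.8,  219.8]), [0.2, 0.2]) (array([ 584. , -143.5,  218.8]), [0.2, 0.2])
hub (array([ 569.8, -135.4,  134.6]), [0.4, 0.1, 0.2])
lampR (array([ 613.8, -225.8,  276.1]), [0.7, 0.7]) lampL (array([590.2, -47.2, 281.5]), [0.3, 0.3])
knob mid [ 601.3507752  -143.43293555  193.08713458] v comps E1,E2,AX 59.25496028511469 8.662302456351256 61.908837800141065
```

```bash
cat >> h.py <<'E'
TH0=0.145; KM=np.array([601.4,-143.4,193.1])
CA=KM-60*(np.cos(TH0)*E1+np.sin(TH0)*E2)
def pose(th,back=0,off=8,t0=32,t1=5):
    k=CA+60*(np.cos(th)*E1+np.sin(th)*E2)
    r=tilt(t0+t1*np.cos(th)); return k+AX*off+r.apply([0,0,1])*(17-back), r.as_rotvec()
E
python3 - <<'E'
from h import *
for t0,t1 in ((32,5),(35,0),(35,3),(38,0)):
    q=[];bad=[]
    for th in np.linspace(0,2*np.pi,25):
        s=inverse_kinematics(*pose(th,0,8,t0,t1))
        if s is None: bad.append(round(th,2))
        else:q.append(s)
    q=np.array(q);print(t0,t1,bad,q.min(0).round(2),q.max(0).round(2))
print([inverse_kinematics(*pose(TH0,b)) for b in (0,80,140)])
E
```

```text
32 5 [] [-0.48 -0.09 -0.9   0.2   0.12 -0.44] [-0.21  0.   -0.77  0.31  0.26 -0.19]
35 0 [] [-0.51 -0.13 -1.02  0.09  0.13 -0.45] [-0.21 -0.   -0.75  0.26  0.29 -0.19]
35 3 [] [-0.5  -0.12 -0.98  0.16  0.13 -0.45] [-0.21 -0.01 -0.79  0.21  0.29 -0.19]
38 0 [np.float64(2.88), np.float64(3.14), np.float64(3.4), np.float64(3.67), np.float64(3.93), np.float64(4.19)] [-0.53 -0.13 -1.01  0.04  0.15 -0.45] [-0.22 -0.02 -0.8   0.18  0.33 -0.19]
[array([-0.34625796, -0.03132965, -0.78286624,  0.2070359 ,  0.21696058,
       -0.29744541]), array([-0.390496  , -0.19106484, -0.75553774,  0.40258748,  0.24223281,
       -0.3347338 ]), array([-0.43086332, -0.29443461, -0.7137309 ,  0.55640447,  0.26500877,
       -0.36916451])]
```

```bash
sed -i 's/t0=32,t1=5/t0=34,t1=3/' h.py; python3 - <<'E'
from h import *
move_ptp(*pose(TH0,140)); save('wrist_l0'); 
p,r=pose(TH0,45);move_linear(p,attitude=r,feed=100)
s=sense();print(s['ft_force'].round(1),s['clock']);save('wrist_l');save('scene_l',None,(210,130,360,250),5)
E
```

```text
[0.3 0.9 0.6] 25.225
```

View pics/wrist_l.png

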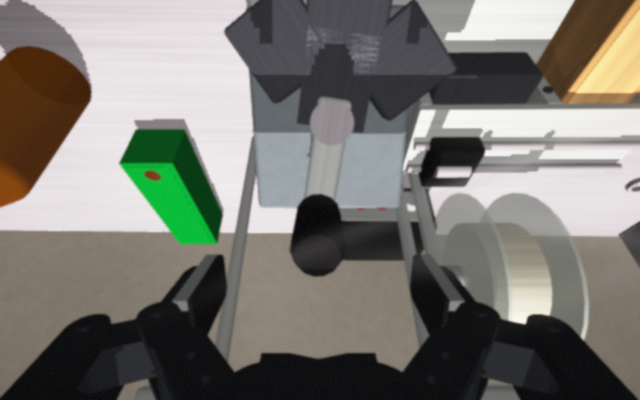

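View pics/scene_l.png

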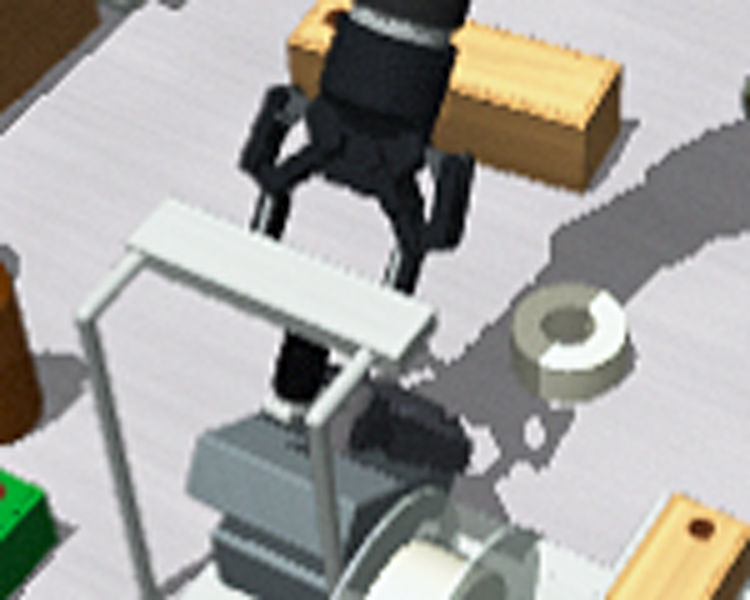

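The knob, cap at (318,250), is centred between the jaws and the lamp bar is beyond the hand. Going in to grip.

```bash
python3 - <<'E'
from h import *
p,r=pose(TH0,0);move_linear(p,attitude=r,feed=60)
s=sense();print(s['ft_force'].round(1),s['tcp_pos'].round(1),p.round(1))
gripper_to(0.0);s=sense();print(s['opening'],s['ft_force'].round(1),s['tcp_pos'].round(1),s['clock'])
save('wrist_m');save('scene_m',None,(210,130,360,250),5)
E
```

```text
[-0.4 -0.4  0.4] [ 607.1 -143.3  186.2] [ 607.  -143.3  186.1]
0.3328908762767868 [-4.3 -0.6  5.5] [ 607.  -143.4  186.5] 26.775
```

View pics/wrist_m.png

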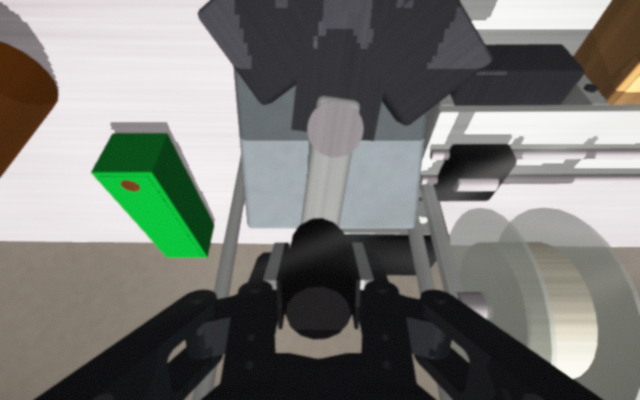

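View pics/scene_m.png

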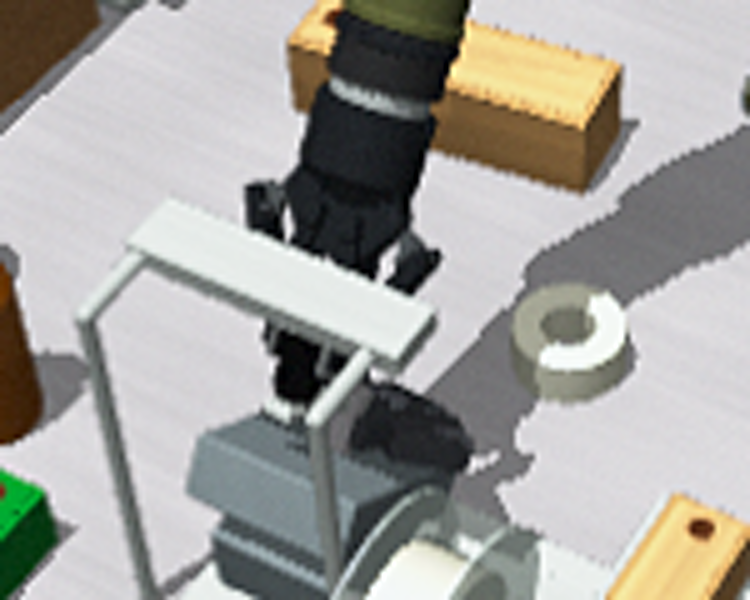

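```bash
cat >> h.py <<'E'
def meas(s):
    r=Ro.from_rotvec(s['ee_rot']);k=s['tcp_pos']-r.apply([0,0,1])*17-AX*8-CA
    return np.arctan2(k@E2,k@E1),np.hypot(k@E1,k@E2)
def wind(a,b,step,rate,fmax=40):
    th=a
    while th<b-1e-6:
        th=min(th+step,b);p,r=pose(th);move_linear(p,attitude=r,feed=60*rate)
        s=sense();m,R=meas(s);F=s['ft_force'];tg=-np.sin(m)*E1+np.cos(m)*E2;rd=np.cos(m)*E1+np.sin(m)*E2
        print(f"{th:.2f} m{m%(2*np.pi):.2f} R{R:.1f} Ft{F@tg:.1f} Fr{F@rd:.1f} Fa{F@AX:.1f} t{s['clock']:.2f} op{s['opening']:.2f}")
        if np.linalg.norm(F)>fmax: print('STOP');break
    return th
E
python3 - <<'E'
from h import *
wind(TH0,1.145,.25,1.2)
E
```

```text
0.40 m0.40 R60.4 Ft0.8 Fr-1.3 Fa7.6 t27.23 op0.33
0.65 m0.65 R60.5 Ft-1.5 Fr-1.9 Fa6.3 t27.59 op0.33
0.90 m0.89 R60.6 Ft-1.8 Fr-0.3 Fa5.7 t27.95 op0.33
1.15 m1.14 R60.5 Ft-2.5 Fr-0.9 Fa4.5 t28.31 op0.34
```

```bash
python3 - <<'E'
from h import *
wind(1.145,4.745,.4,1.3,45)
save('scene_n',None,(210,130,360,250),5)
E
```

```text
1.54 m1.53 R60.5 Ft-2.8 Fr-0.9 Fa4.9 t28.77 op0.33
1.94 m1.93 R60.5 Ft-1.3 Fr-0.9 Fa5.8 t29.23 op0.33
2.34 m2.33 R60.6 Ft-1.2 Fr0.0 Fa8.8 t29.68 op0.33
2.74 m2.74 R60.6 Ft0.7 Fr-0.3 Fa13.8 t30.14 op0.34
3.14 m3.15 R60.4 Ft3.6 Fr0.4 Fa17.3 t30.60 op0.33
3.54 m3.55 R60.2 Ft4.5 Fr1.9 Fa19.8 t31.06 op0.33
3.94 m3.97 R59.9 Ft6.5 Fr2.5 Fa19.0 t31.52 op0.33
4.34 m4.39 R59.6 Ft7.1 Fr3.6 Fa13.1 t31.98 op0.33
4.75 m4.80 R59.4 Ft7.8 Fr1.4 Fa6.9 t32.43 op0.33
```

View pics/scene_n.png

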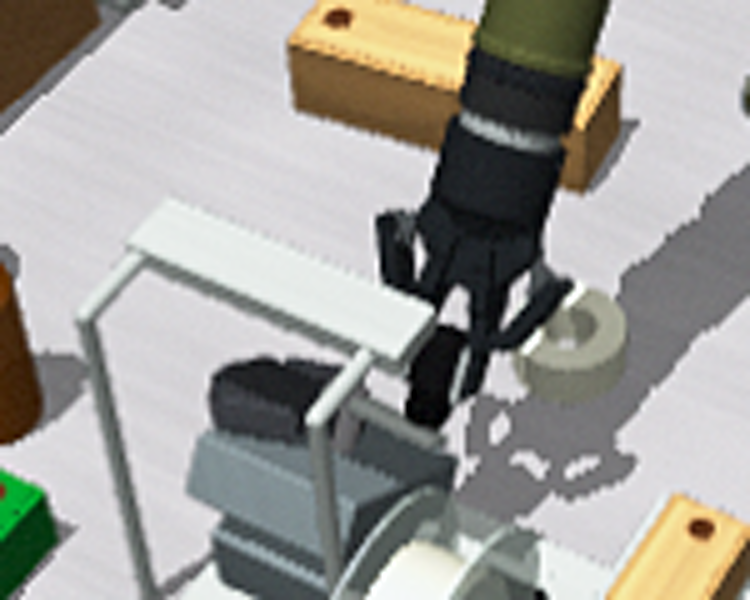

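The knob is held and is on the left of its circle with the lobe past the top. Forces are small. Continuing.

```bash
python3 - <<'E'
from h import *
a=wind(4.745,11.545,.4,1.3,45)
E
```

```text
5.15 m5.19 R59.3 Ft6.7 Fr0.0 Fa5.5 t32.94 op0.33
5.55 m5.58 R59.3 Ft5.0 Fr-0.3 Fa8.3 t33.40 op0.33
5.95 m5.98 R59.3 Ft3.5 Fr0.4 Fa8.2 t33.86 op0.33
6.35 m0.09 R59.5 Ft2.2 Fr1.4 Fa9.3 t34.32 op0.33
6.75 m0.48 R59.7 Ft0.2 Fr0.7 Fa8.5 t34.77 op0.34
7.15 m0.88 R60.1 Ft-1.8 Fr1.3 Fa5.9 t35.23 op0.33
7.55 m1.27 R60.4 Ft-2.5 Fr0.7 Fa3.9 t35.69 op0.34
7.95 m1.66 R60.5 Ft-2.3 Fr1.5 Fa4.4 t36.15 op0.34
8.35 m2.07 R60.7 Ft-2.0 Fr1.5 Fa8.0 t36.61 op0.33
8.75 m2.47 R60.9 Ft-0.7 Fr0.4 Fa11.5 t37.07 op0.34
9.15 m2.88 R61.0 Ft1.2 Fr-0.3 Fa13.1 t37.52 op0.33
9.55 m3.28 R60.8 Ft2.3 Fr-0.6 Fa15.6 t37.98 op0.33
9.95 m3.68 R60.6 Ft6.1 Fr-0.4 Fa15.6 t38.44 op0.33
10.35 m4.09 R60.2 Ft6.8 Fr0.6 Fa13.8 t38.90 op0.33
10.75 m4.50 R59.7 Ft6.7 Fr0.1 Fa10.1 t39.36 op0.33
11.15 m4.90 R59.4 Ft6.7 Fr-1.6 Fa4.4 t39.82 op0.34
11.54 m5.29 R59.1 Ft6.4 Fr0.1 Fa6.0 t40.27 op0.33
```

```bash
python3 - <<'E'
from h import *
a=wind(11.545,11.945,.2,1.0,45)
for th in np.arange(a+.06,12.5,.06):
    wind(th-.06,th,.06,.8,60)
    s=sense();m=meas(s)[0]
    tg=-np.sin(m)*E1+np.cos(m)*E2
    if s['ft_force']@tg<-16: break
save('wrist_o')
E
```

```text
11.74 m5.48 R59.0 Ft4.8 Fr-0.3 Fa5.9 t40.62 op0.33
11.94 m5.68 R58.9 Ft5.5 Fr1.0 Fa6.8 t40.98 op0.34
12.00 m5.72 R59.0 Ft2.7 Fr1.5 Fa7.8 t41.23 op0.33
12.06 m5.76 R59.0 Ft-1.1 Fr2.1 Fa10.7 t41.48 op0.33
12.12 m5.77 R58.9 Ft-10.8 Fr3.0 Fa20.8 t41.73 op0.33
12.19 m5.77 R58.8 Ft-20.9 Fr6.3 Fa28.8 t41.98 op0.34
```

View pics/wrist_o.png

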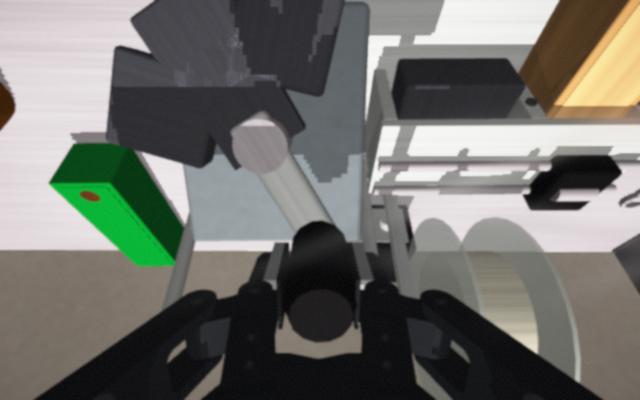

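It is against the stop: measured 12.05, resisting force 21 N, and the carriage at (570,182) is over the box. Relaxing, letting go, backing out along the axis.

```bash
python3 - <<'E'
from h import *
import pickle
p,r=pose(12.07);move_linear(p,attitude=r,feed=30)
s=sense();print(meas(s),s['ft_force'].round(1))
gripper_to(1.0);s=sense();print(s['ft_force'].round(1),s['tcp_pos'].round(1),p)
p,r=pose(12.07,30);move_linear(p,attitude=r,feed=60);print(sense()['ft_force'].round(1))
p,r=pose(12.07,140);move_linear(p,attitude=r,feed=150)
f=save('wrist_t');g=save('scene_t');move_ptp([400,-40,330],down(0.0));h=save('wrist_u');t=save('top_u');pickle.dump((f,g,h,t),open('f5.pkl','wb'));print(sense()['clock'])
E
```

```text
(np.float64(-0.5225377921355464), np.float64(58.97283322024575)) [-6.3  1.7  9.6]
[ 0.5 -0.5  0.5] [ 600.7 -106.2  182. ] [ 600.79569688 -106.16085375  182.21992329]
[ 0.8 -0.3 -0.3]
45.5417
```

View pics/wrist_t.png

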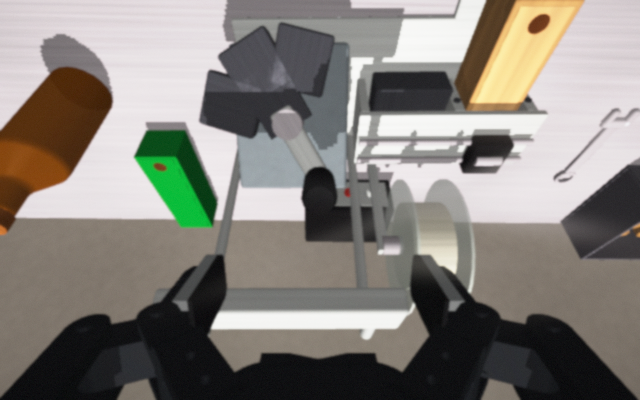

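View pics/wrist_u.png

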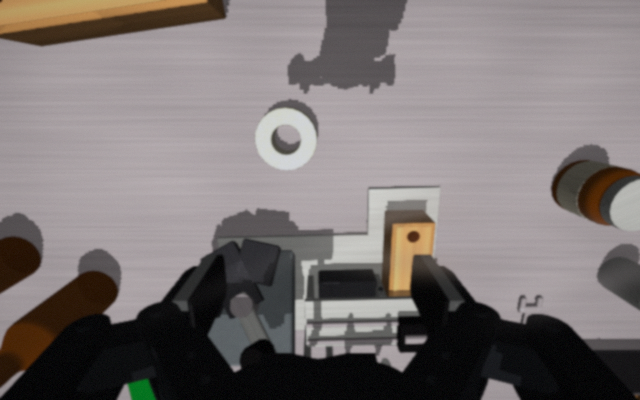

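View pics/scene_t.png

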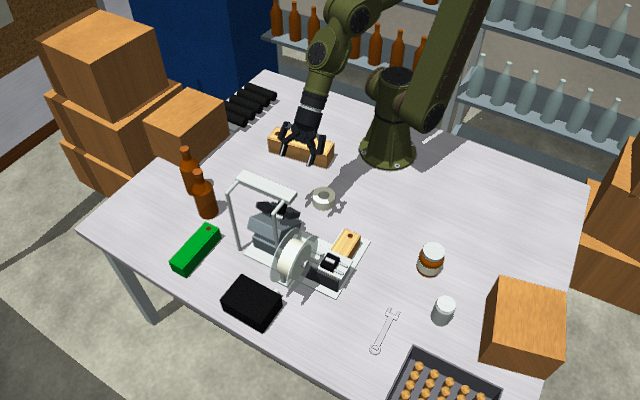

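```bash
python3 - <<'E'
from h import *
import pickle
f,g,h,t=pickle.load(open('f5.pkl','rb'))
k=CA+60*(np.cos(12.05)*E1+np.sin(12.05)*E2)+32*AX
print('pred cap in wrist_t',proj(f,k),'hub',proj(f,[569.8,-135.4,134.6]))
save('wrist_tc',f,(230,80,430,260),4);save('wrist_uc',h,(340,170,460,310),5)
E
```

```text
pred cap in wrist_t [[319.47149221 199.76459675]] hub [[287.191645   124.78463762]]
```

View pics/wrist_tc.png

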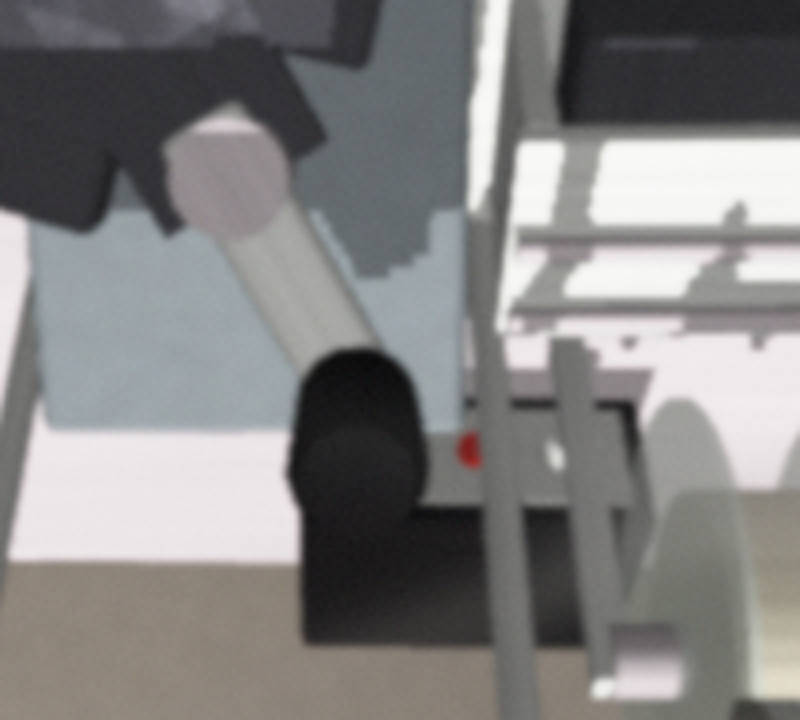

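View pics/wrist_uc.png

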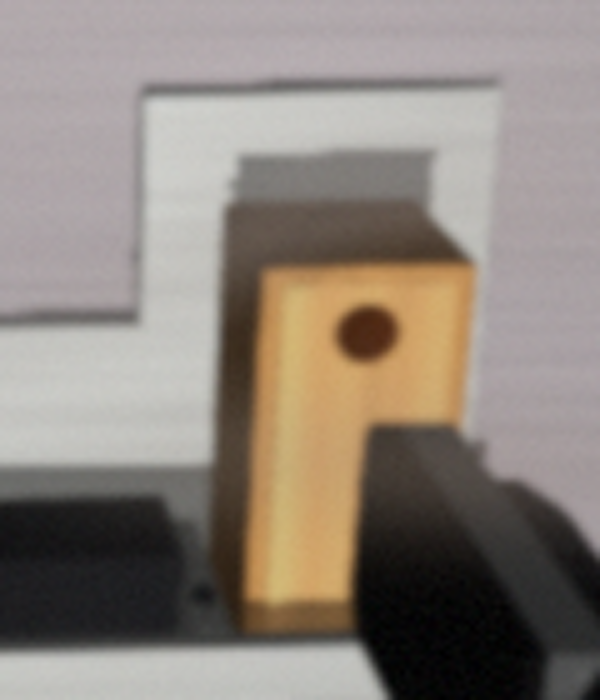

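```bash
python3 - <<'E'
from h import *
import pickle
f,g,h,t=pickle.load(open('f5.pkl','rb'))
u=lambda x,y:(340+x/5,170+y/5)
print(onz(h,[u(145,90),u(498,83)],8).round(1).tolist(),onz(h,[u(228,204),u(412,202)],8).round(1).tolist(),onz(h,[u(265,266),u(473,263)],64).round(1).tolist())
s=sense();print(s['ft_force'].round(1),s['clock']);finish_job()
E
```

```text
[[453.2, 37.3, 8.0], [450.9, 144.0, 8.0]] [[489.8, 64.7, 8.0], [489.1, 121.7, 8.0]] [[488.1, 63.4, 64.0], [487.1, 120.7, 64.0]]
[-0.5  0.5  0.5] 45.5417
the job is handed in; nothing more can be done
```

The box is home against the back stop, the crank is wound to its end stop and released, and the job was handed in at about 45.5 s. No verdict was reported.

- **Box:** I took the smaller of the two wooden boxes (measured 190 × 60 mm) and left the larger wooden one and the green one alone. I set it on the bed, then slid it under the bridge until it stopped hard at about 30 N. At the end its rear face was 36 ± 1.5 mm beyond the bed's front edge, against 35 mm expected. It hadn't moved from where I left it, within measuring error.
- **Crank:** I gripped the knob along the sloping axis, clear of the lamp, and held it the whole way. It reached its stop at a measured 12.05 rad. The pushing force at the knob stayed under 8 N until it met the stop.
- **Speed:** winding averaged about 0.7–0.9 rad/s in short steps, slightly under the suggested 1–1.5. It never ran away or swung back.
- **After letting go:** the knob was within about 0.3 px of where it should be at 12.05 rad, and the carriage was over the box. The gripper was open and clear, with no force on it.
- **Everything else:** I only looked at the bystanders in the final views and didn't measure them. The ones in view appeared where they started.
- **Disagreement:** my lamp edge measurement was about 5 mm off the stated geometry. The hand still cleared the lamp, with no sign of contact.

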